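# Ease a dry-fitted rail out of its mortise

### The arm

A 6-joint arm with a two-finger parallel gripper is mounted at the origin on a cart in front of the work surface, level with it; the furniture and walls round the work are solid. World frame = base frame: x ahead of the robot, y to its left, z up, the work surface at z = 0. Lengths are in m, angles in degrees, forces in N, time in s.
With the tool pointing down it reaches from about 0.375 to 0.9 m from the base axis. Payload 3.1 kg.
Tool frame: the origin (TCP) lies at the centre of the arm's flange, where the gripper is bolted on; the fingertips stand 182 mm ahead of it and the grasp point (between the pads) lies bot.grip_point_offset ahead of it (bot.grip_point_offset is the distance from the TCP to the grasp point, in m); x points along the fingers, z is the direction in which the jaws open and shut, and the axes are right-handed (so a half turn about x gives the same grasp; the last joint's range is limited). The gripper opens to 87 mm and grips with 3 to 60 N. Pads are 19 mm wide; open, the fingers measure 117 mm over their backs; the gripper's body (75 mm by 190 mm) begins 51 mm behind the grasp point.
Start: joints at [-77.378, 30.224, 82.088, -0, 67.689, -10.227], TCP at [0.243, -0.576, 0.405] pointing down, gripper open.
Joint ranges: [-176.69, 176.69], [-43.24, 126.21], [12.49, 139.97], [-82, 262], [0, 151.66], [-163.58, 163.58]. Speed limits (degrees/s): [159.86, 159.86, 180, 180, 180, 180].

### API

Orientations are given as a 3x3 rotation matrix whose columns are the frame's x, y, z axes.
In Python, from rig import bot gives the robot as it stands.
- The arm moves only by the tool step_arm, never from a script. Its argument "motion" is a list that holds one entry, the list of rows, each a list of 7 numbers: the turn, a rotation vector about the world's x, y, z in degrees, then the shift along the world's x, y, z in mm, then the finger opening in mm, from 0 to 87. A call has 1 to 12 rows; each row is the pose to reach, as a shift and turn from the pose commanded when the call began; what a row does not reach only later rows make up. A row lasts 1/12 s, in which the tool goes at most 41.7 mm and 7.16 degrees, less where a joint would pass 70% of its speed; a pose out of reach is approached as far as the arm can. A call with a gripper value outside its range is refused whole. The fingers move at their own pace and stop on an object; the grip force is fixed at half the most. Time passes only in rows, so rows that repeat a pose let the fingers close. It gives the time, the measured TCP pose, the force and the opening at its end, in the units of the state.
- bot.read_state(): the state, without advancing time (a new reading comes with each control period).
- bot.capture(name): name is "scene" or "top" or "wrist"; returns a dict with "frame" (480x640x3 uint8, red, green, blue), "range_z" (480x640 float32, m along the optical axis (not along the pixel's ray), 0 where there is no reading), "fx", "fy", "cx", "cy" (pixels), "cam_to_world" (4x4, takes a point from camera to world coordinates). Camera axes: x right, y down, z forward; pixel columns grow to the right and rows downward; lengths in m; the calibration is good to about 2 mm. A picture is of the moment at which its call begins.
- bot.hand_in(): hands the job in, once; it reports no verdict.
The state is a dict: "time_s": time; "joint_positions": joint angles; "qvel": joint speeds; "tau": joint torques, N m; "position": TCP position; "tcp_rot": TCP orientation; "force": force on the tool from outside, world axes, zero at the start; "moment": the same for the moment, N m; "opening": opening from 0.0 (shut) to 1.0 (fully open).
Only numpy, scipy, OpenCV 4.12 (cv2) and the standard library are available. Lean on these libraries where they do the work, as an engineer would, in place of code of your own. Each camera call takes 0.05 s, during which the arm holds its last target.

### The job

The pale rail is dry-fitted in the loose brown leg and its tenon is tight: pulled straight up, it only brings the leg with it. Grip the rail lightly (60 N or less: planed softwood bruises) and rock it to and fro a few times, a few degrees each way toward one end of the leg and then the other, easing it up a little with each swing until the tenon frees; the leg must stay lying flat where it is. Finish still holding the rail, upright and still over its mortise with the tenon just clear of the leg, about a finger's width (20 mm) up, so that glue can be brushed in, and disturb nothing else on the bench.

Things in the scene. Friction and masses are not known exactly. Their poses are not given: they have to be found in the camera images.
- rail: Pale planed softwood rail, 0.16 kg, bruised by a grip over 60 N, standing upright in the leg: 48 mm wide (its y), 22 mm thick (its x), 150 mm long between shoulders (its z, up), with a tenon 40 x 12 x 24 mm long on each end (upper one bare). Origin: centre of the lower shoulder, level with the leg's top face when seated.
- leg: Loose brown leg lying on the bench, 420 mm long (its y), 80 mm wide and 80 mm high, about 2 kg. Origin: centre of its underside. In its top face are two mortises 27 mm deep: the rail's, 80 mm from the middle toward +y, and an empty one 100 mm toward -y.
- mortise (a point): Centre of the mouth of the rail's mortise, in the leg's top face (80 mm above the bench); axes as the leg: y along the leg. The mortise is 47 mm long, so the 40 mm tenon can rock about 0.1 rad each way when seated and more as it rises; its cheeks pinch the tenon's 12 mm thickness (some 30 N to pull straight, against the leg's 20 N weight) and let go once it has risen about 20 mm.
- tenon_end (a point): Centre of the end face of the lower tenon, 24 mm below the rail's origin along its z; 24 mm under the mortise mouth when seated.
- rail_top (a point): Centre of the rail's upper shoulder, 150 mm above the rail's origin along its z; the upper tenon stands 24 mm above it.
- spare_leg: Bystander: second brown leg like the first, lying at the right, both its mortises empty; origin centre of its underside.
- glue_bottle: Bystander: white plastic glue bottle with orange cap, 58 mm across, 165 mm tall, behind the leg; origin centre of its underside.
- try_square: Bystander: try square, 129 x 234 mm, lying at the left front.
- chisel_thin: Bystander: thin chisel, 282 mm long, lying behind the leg at the right.
There are look-alikes about, which are no part of the job. What is shaped like the rail but pink or yellow is not meant.

How it is judged (in metres and radians):
On the way, in this order (a step that is already met when the one before it is completed fails the run):
1. the rail is rocked over toward one end of the leg (its top shoulder centre at least 6 mm that way, along +y of the leg) with the tenon still in the mortise (y of rail_top in the frame of mortise above 0.006 m and z of tenon_end in the frame of mortise below -0.004 m), for 0.05 s.
2. then it is rocked over toward the other end (at least 6 mm along -y of the leg) with the tenon still in the mortise (y of rail_top in the frame of mortise below -0.006 m and z of tenon_end in the frame of mortise below -0.004 m), for 0.05 s.
At the end, for the whole second after the job is handed in: The rail is held in the fingers, at rest, upright within 0.15 rad, its tenon end 4 to 45 mm above the mortise mouth and within 25 mm of its centre in plan, touching nothing else; the leg lies flat on the bench within 40 mm of its start (z of tenon_end in the frame of mortise between 0.004 and 0.045 m and horizontal distance between tenon_end and mortise below 0.025 m and angle between rail's own z axis and vertical below 0.15 rad and contact force between the fingers and rail above 1 N and contact force between rail and leg below 0.2 N and linear speed of each of rail, leg below 0.02 m/s and height (world z) of leg below 0.004 m and angle between leg's own z axis and vertical below 0.03 rad and distance of leg from where it was at the start of the episode below 0.04 m); the arm keeps its last pose, push and grip.
It fails at once if the leg is lifted or tipped off the bench (underside centre more than 8 mm up, or tilted more than 0.05 rad) (height (world z) of leg above 0.008 m or angle between leg's own z axis and vertical above 0.05 rad).
It fails at once if the rail is squeezed hard (finger contact forces on it, both fingers added, over 160 N: a grip of about 75 N) (contact force between the fingers and rail above 160 N).
It fails at once if a bystander is pushed more than 25 mm (distance of any of spare_leg, glue_bottle, try_square, chisel_thin from where it was at the start of the episode above 0.025 m).
It also fails if it takes over 58 s, if anything falls off the work surface, if the arm or the gripper's body presses on something with over 40 N, if the wrist force passes 120 N, or if a joint passes its speed limit or range.

## Working session

There is one attempt and no reset: what is moved stays moved. The work goes in short steps, Python scripts to look and compute and a tool call to move; the robot and the scene stay as the last step left them, time stands still between calls to the robot, and variables do not carry over. Pictures are saved under pics/ and viewed, and the job is handed in when it is done.

Besides the shell and the picture viewer there is one more tool, called after "Call:" as name([rows], argument=value, ...), one row to a line, values as JSON. step_arm: Moves the arm, as the interface text tells. Its arguments: {"type":"object","properties":{"motion":{"type":"array"}},"required":["motion"]}

```bash
mkdir -p pics; ls
python3 - <<'E'
from rig import bot
import cv2
s=bot.read_state();print(s,bot.grip_point_offset)
for n in("scene","top"):
    c=bot.capture(n);cv2.imwrite(f"pics/{n}1.png",c["frame"][:,:,::-1]);print(n,c["fx"],c["cx"],c["cam_to_world"])
E
```

```text
pics
{'time_s': 0.0, 'joint_positions': array([-7.73800980e+01,  3.02804324e+01,  8.21562500e+01, -8.87606761e-04,
        6.76904741e+01, -1.02268382e+01]), 'qvel': array([-0.09736674, -0.11042574,  0.10692369,  0.00986936,  0.09308078,
        0.03861803]), 'tau': array([-3.15619844e-03, -4.40054476e+01, -1.76590133e+01,  6.30381075e-02,
        5.82560536e-02, -1.61182907e-04]), 'position': array([ 0.24262128, -0.57561455,  0.40375624]), 'tcp_rot': array([[-4.98862654e-04,  9.21544526e-01,  3.88272375e-01],
       [ 2.16254916e-03,  3.88272510e-01, -9.21542067e-01],
       [-9.99997537e-01,  3.79935177e-04, -2.18657999e-03]]), 'force': array([ 0.98329724, -0.38879935, -0.35035381]), 'moment': array([-0.01260292,  0.01249784,  0.04091643]), 'opening': 0.9995214058881262} 0.1635
scene 472.9880961382178 310.3271349604942 [[-0.64187239 -0.5889951   0.49100367 -0.10118673]
 [-0.76678241  0.48743504 -0.41767429  0.49529621]
 [ 0.00667572 -0.64458657 -0.76450218  1.23194765]
 [ 0.          0.          0.          1.        ]]
top 576.5267445803305 320.56940369343164 [[ 0.21941085 -0.95404034  0.20412229  0.25698539]
 [-0.97562109 -0.21353802  0.05064592 -0.20363761]
 [-0.00473038 -0.21025828 -0.97763443  1.97401242]
 [ 0.          0.          0.          1.        ]]
```

View pics/scene1.png

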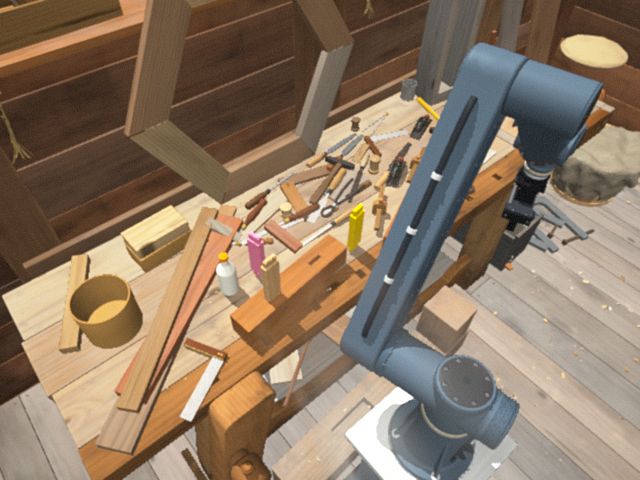

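View pics/top1.png

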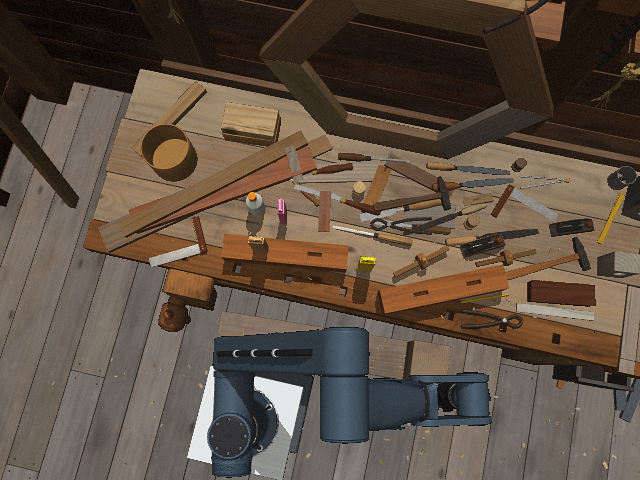

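The rail stands at top-view pixel (257,240) and scene pixel (270,278). Its leg spans (223..348, 235..270) in the top view. The pink look-alike is at (282,211) and the yellow one at (367,262). Next I'll measure.

```bash
cat > h.py <<'E'
from rig import bot
import cv2,numpy as np
def cloud(c):
    z=c["range_z"];v,u=np.mgrid[:480,:640]
    P=np.stack([(u-c["cx"])/c["fx"]*z,(v-c["cy"])/c["fy"]*z,z],-1)
    M=c["cam_to_world"];W=P@M[:3,:3].T+M[:3,3];W[z==0]=np.nan
    return W
def rect(p): 
    return cv2.minAreaRect((p*1000).astype(np.float32))
E
python3 - <<'E'
from h import *
for n,box in(("top",(210,225,365,300)),("scene",(220,225,355,345))):
    c=bot.capture(n);W=cloud(c);u0,v0,u1,v1=box
    f=c["frame"];cv2.imwrite(f"pics/crop_{n}.png",cv2.resize(f[v0-50:v1,u0:u1,::-1],None,fx=4,fy=4,interpolation=cv2.INTER_NEAREST))
    w=W[v0:v1,u0:u1].reshape(-1,3);col=f[v0:v1,u0:u1].reshape(-1,3).astype(int)
    hsv=cv2.cvtColor(f,cv2.COLOR_RGB2HSV)[v0:v1,u0:u1].reshape(-1,3)
    m=(abs(w[:,2]-.08)<.006); 
    print(n,"leg80",m.sum(),rect(w[m][:,:2]),w[m][:,2].mean())
    for lo,hi in((.1,.215),(.222,.245),(.245,.27)):
        m=(w[:,2]>lo)&(w[:,2]<hi)
        # cluster by location near leg
        print(lo,hi,m.sum())
        if m.sum()>3:
            img=np.zeros(W.shape[:2],np.uint8);img[v0:v1,u0:u1]=m.reshape(v1-v0,u1-u0)
            k,l,st,ce=cv2.connectedComponentsWithStats(img)
            for i in range(1,k):
                if st[i,4]>5:
                    q=W[l==i];print("  ",st[i],q.mean(0).round(4),q.min(0).round(3),q.max(0).round(3),rect(q[:,:2]),f[l==i].mean(0).round())
E
```

```text
top leg80 2076 ((570.6392211914062, -24.791488647460938), (82.76799774169922, 469.15582275390625), 6.985636234283447) 0.08011638951795118
0.1 0.215 180
   [249 239  19  13 123] [0.5501 0.0714 0.1574] [0.543 0.053 0.102] [0.569 0.102 0.215] ((549.3659057617188, 74.3481216430664), (18.806909561157227, 51.46488571166992), 27.34861183166504) [68. 51. 33.]
   [359 257   6  10  57] [ 0.5742 -0.2573  0.1626] [ 0.566 -0.269  0.105] [ 0.586 -0.249  0.204] ((577.7423706054688, -257.276123046875), (22.475582122802734, 17.15207862854004), 22.590713500976562) [133. 117.  23.]
0.222 0.245 59
   [248 237  16   8  57] [0.5524 0.074  0.2321] [0.544 0.053 0.223] [0.571 0.102 0.243] ((553.9647827148438, 76.95856475830078), (21.777164459228516, 46.450843811035156), 18.55156898498535) [121.  93.  60.]
0.245 0.27 56
   [249 236  13   6  56] [0.5569 0.0767 0.2536] [0.548 0.057 0.245] [0.565 0.097 0.265] ((557.6587524414062, 77.38406372070312), (13.198153495788574, 38.59421920776367), 10.202966690063477) [181. 144.  93.]
scene leg80 2925 ((710.947509765625, -6.8678741455078125), (367.2848205566406, 467.0168
[... 639 characters left out ...]
84, 43.296791076660156), 84.87553405761719) [224. 204. 157.]
   [261 265  20  33 436] [0.5494 0.083  0.1598] [0.542 0.051 0.1  ] [0.566 0.104 0.215] ((548.602783203125, 79.70660400390625), (52.670711517333984, 22.456714630126953), 74.88944244384766) [155. 121.  82.]
0.222 0.245 114
   [261 258  18  15 114] [0.552  0.0812 0.2323] [0.543 0.054 0.222] [0.565 0.102 0.245] ((555.4161987304688, 78.25312805175781), (21.942285537719727, 47.19140625), 3.05985426902771) [179. 143.  97.]
0.245 0.27 74
   [262 254  14  12  74] [0.5561 0.0796 0.2514] [0.549 0.057 0.246] [0.565 0.099 0.258] ((558.2550048828125, 77.86701202392578), (13.691323280334473, 41.78591537475586), 8.69748306274414) [223. 193. 130.]
```

Run:
```python
from h import *
for n,box in(("top",(215,225,355,285)),("scene",(225,230,350,330))):
    c=bot.capture(n);W=cloud(c);u0,v0,u1,v1=box
    img=np.zeros((480,640),np.uint8);img[v0:v1,u0:u1]=(abs(W[v0:v1,u0:u1,2]-.08)<.004)
    img=cv2.morphologyEx(img,cv2.MORPH_OPEN,np.ones((3,3)))
    k,l,st,ce=cv2.connectedComponentsWithStats(img);i=1+st[1:,4].argmax()
    q=W[l==i];r=rect(q[:,:2]);print(n,r,cv2.boxPoints(r).round(1).tolist())
    # nearby obstacles
W=cloud(bot.capture("top")).reshape(-1,3)
m=(W[:,2]>.1)&(abs(W[:,0]-.557)<.2)&(abs(W[:,1]-.077)<.2)
import collections
print(sorted(collections.Counter(map(tuple,(W[m][:,:2]/.02).round().astype(int)*20)).items()))
```

```text
top ((580.3387451171875, -188.00140380859375), (17.960859298706055, 13.46650505065918), 12.244820594787598) [[570.0999755859375, -183.3000030517578], [573.0, -196.5], [590.5, -192.6999969482422], [587.7000122070312, -179.5]]
scene ((567.1701049804688, -2.26202392578125), (81.96076965332031, 422.0746765136719), 6.85784387588501) [[501.29998779296875, 202.39999389648438], [551.7000122070312, -216.6999969482422], [633.0999755859375, -206.89999389648438], [582.7000122070312, 212.1999969482422]]
[((np.int64(540), np.int64(60)), 33), ((np.int64(540), np.int64(80)), 54), ((np.int64(540), np.int64(100)), 31), ((np.int64(560), np.int64(60)), 72), ((np.int64(560), np.int64(80)), 35), ((np.int64(560), np.int64(100)), 16), ((np.int64(580), np.int64(60)), 1), ((np.int64(660), np.int64(20)), 1), ((np.int64(660), np.int64(40)), 19), ((np.int64(680), np.int64(20)), 43), ((np.int64(680), np.int64(40)), 35), ((np.int64(680), np.int64(120)), 14), ((np.int64(680), np.int64(140)), 14), ((np.int64(680), np.int64(160)), 3), ((np.int64(700), np.int64(20)), 17), ((np.int64(700), np.int64(40)), 34), ((np.int64(700), np.int64(60)), 3), ((np.int64(700), np.int64(120)), 50), ((np.int64(700), np.int64(140)), 56), ((np.int64(700), np.int64(160)), 16), ((np.int64(720), np.int64(20)), 3), ((np.int64(720), np.int64(40)), 8), ((np.int64(720), np.int64(60)), 1), ((np.int64(720), np.int64(120)), 34), ((np.int64(720), np.int64(140)), 21), ((np.int64(720), np.int64(160)), 4), ((np.int64(740), np.int64(120)), 2), ((np.int64(740), np.int64(140)), 3)]
```

View pics/crop_scene.png

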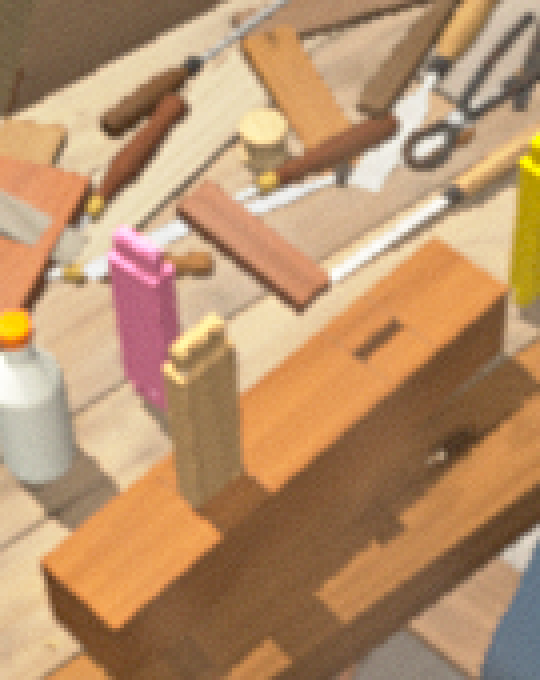

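Leg centre is about (567,-2), its yaw is 6.9°, and the mortise is about (557.6, 77.1), which agrees with the rail's own measurement. I'll grip across the 48 mm width with the jaws along the leg. First I move up and over.

Call:
step_arm([
  [[0,0,0,0,0,40,87],[0,0,0,0,0,80,87],[0,0,-2,8,16,100,87],[0,0,-4,25,52,100,87],[0,0,-6,42,88,100,87],[0,0,-8,60,124,100,87],[0,0,-10,77,160,100,87],[0,0,-12,95,196,100,87],[0,0,-14,112,232,100,87],[0,0,-16,130,268,100,87],[0,0,-16,147,304,100,87],[0,0,-16,164,340,100,87]],
])

```text
time_s: 1.35
position: [0.407, -0.234, 0.505]
tcp_rot: [[0.001, 0.993, 0.119], [-0.0, 0.119, -0.993], [-1.0, 0.0, 0.0]]
force: [1.2, 1.0, 0.8]
opening: 0.999
```

Call:
step_arm([
  [[0,0,0,17,36,0,87],[0,0,0,34,72,0,87],[0,0,0,51,108,0,87],[0,0,0,68,144,0,87],[0,0,0,85,180,0,87],[0,0,0,102,216,0,87],[0,0,0,119,250,0,87],[0,0,0,136,284,0,87],[0,0,0,148,304,0,87],[0,0,0,151,312,0,87],[0,0,0,151,312,0,87],[0,0,0,151,312,0,87]],
])

```text
time_s: 2.35
position: [0.5573, 0.0759, 0.5045]
tcp_rot: [[-0.001, 0.993, 0.12], [-0.001, 0.12, -0.993], [-1.0, -0.001, 0.001]]
force: [-1.0, -0.7, -0.1]
opening: 1.003
```

Run:
```python
from h import *
s=bot.read_state();print(s["time_s"],s["position"],s["tcp_rot"].round(4).tolist(),s["joint_positions"].round(1),s["force"])
c=bot.capture("wrist");cv2.imwrite("pics/w1.png",c["frame"][:,:,::-1])
W=cloud(c);W=W.reshape(-1,3)
for lo,hi in((.12,.2),(.222,.245),(.246,.27)):
    m=(W[:,2]>lo)&(W[:,2]<hi)&(abs(W[:,0]-.557)<.06)&(abs(W[:,1]-.077)<.06)
    if m.sum()>5: print(lo,m.sum(),rect(W[m][:,:2]),W[m].min(0),W[m].max(0))
```

```text
2.35 [0.55732476 0.07588595 0.50447723] [[-0.0012, 0.9928, 0.12], [-0.0009, 0.12, -0.9928], [-1.0, -0.0013, 0.0007]] [-3.6 19.5 83.7 -0.1 76.8 79.5] [-0.98439052 -0.71847367 -0.07426028]
0.12 1108 ((569.2400512695312, 79.11283111572266), (1.6640467643737793, 47.3442497253418), 5.9320173263549805) [0.56599573 0.05548147 0.12006891] [0.57220245 0.1025753  0.19986908]
0.222 1249 ((559.2266235351562, 78.05918884277344), (21.504730224609375, 48.00800323486328), 6.966192722320557) [0.54584167 0.05344359 0.22202196] [0.57223756 0.10284737 0.24495994]
0.246 1246 ((558.8525390625, 78.03990936279297), (12.176290512084961, 39.74504470825195), 6.976927280426025) [0.55081694 0.05766292 0.24604577] [0.56694737 0.0984419  0.25597491]
```

View pics/w1.png

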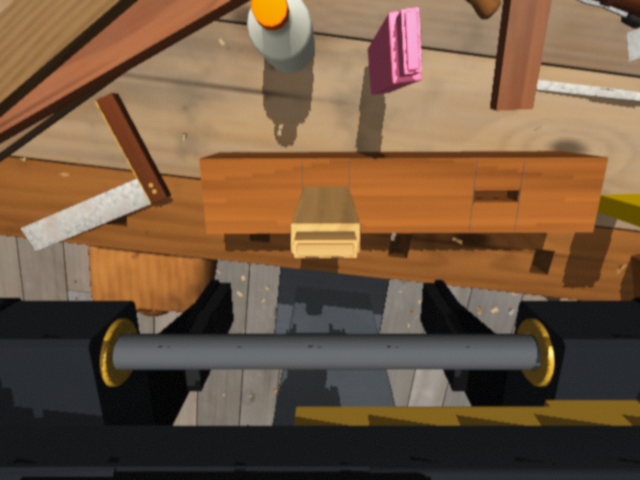

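The wrist view shows the rail centred at about (325,225), square to the jaws, with a measured centre of (559,78). Now I descend with the jaws open.

Call:
step_arm([
  [[0,0,0,1,2,-30,87],[0,0,0,1,2,-60,87],[0,0,0,1,2,-85,87],[0,0,0,1,2,-105,87],[0,0,0,1,2,-120,87],[0,0,0,1,2,-128,87],[0,0,0,1,2,-128,87]],
])

```text
time_s: 2.98
position: [0.5579, 0.0766, 0.3752]
tcp_rot: [[-0.004, 0.993, 0.117], [-0.0, 0.117, -0.993], [-1.0, -0.004, -0.0]]
force: [0.1, 0.1, -0.7]
opening: 1.002
```

Run:
```python
from h import *
s=bot.read_state();print(s["time_s"],s["position"],s["force"])
c=bot.capture("wrist");cv2.imwrite("pics/w2.png",c["frame"][:,:,::-1])
```

```text
2.9833 [0.55788383 0.07659118 0.37516244] [ 0.05901112  0.11429016 -0.68146181]
```

View pics/w2.png

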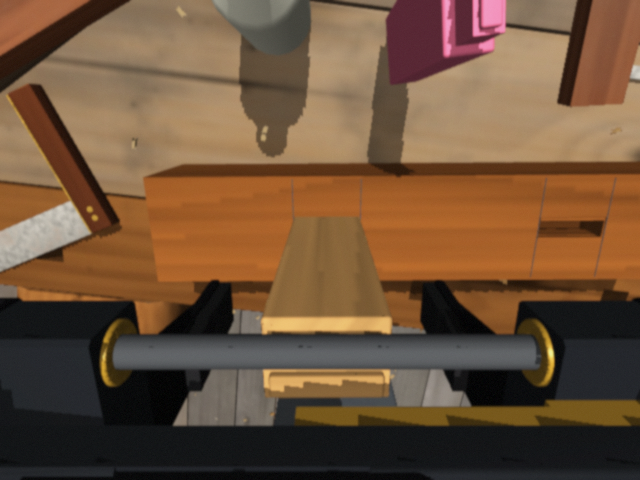

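The rail spans columns 265–388 and is centred between the fingers at about 232 and 422. Closing now.

Call:
step_arm([
  [[0,0,0,0,0,0,55],[0,0,0,0,0,0,50],[0,0,0,0,0,0,44],[0,0,0,0,0,0,40],[0,0,0,0,0,0,35],[0,0,0,0,0,0,35],[0,0,0,0,0,0,35],[0,0,0,0,0,0,35],[0,0,0,0,0,0,35]],
])

```text
time_s: 3.78
position: [0.5589, 0.0778, 0.377]
tcp_rot: [[0.0, 0.993, 0.12], [-0.001, 0.12, -0.993], [-1.0, 0.0, 0.001]]
force: [0.1, -2.0, 0.8]
opening: 0.55
```

Run:
```python
from h import *
s=bot.read_state();print(s["time_s"],s["position"],s["force"],s["moment"],s["opening"]*87)
```

```text
3.7833 [0.55886021 0.07776815 0.37700351] [ 0.06573682 -1.95072785  0.84747896] [-0.34299542  0.15352189  0.06450006] 47.84832651792681
```

Gripped at 47.8 mm. First swing is +4° toward the leg's +y, easing up 2.5 mm.

Call:
step_arm([
  [[-0.5,-0.06,0,-0.3,2.7,0.3,35],[-1,-0.12,0,-0.6,5.4,0.6,35],[-1.5,-0.18,0,-1,8,0.9,35],[-2,-0.24,0,-1.3,10.7,1.2,35],[-2.5,-0.3,0,-1.6,13.4,1.5,35],[-3,-0.36,0,-1.9,16.1,1.7,35],[-3.5,-0.42,0,-2.2,18.8,1.8,35],[-3.97,-0.48,0,-2.6,21.4,1.8,35],[-3.97,-0.48,0,-2.6,21.4,1.8,35]],
])

```text
time_s: 4.53
position: [0.556, 0.0997, 0.3777]
tcp_rot: [[0.008, 0.993, 0.12], [-0.072, 0.12, -0.99], [-0.997, -0.001, 0.072]]
force: [1.8, -4.3, -5.3]
opening: 0.55
```

```bash
cat >> h.py <<'E'
def rep(tag):
    s=bot.read_state();print(s["time_s"],s["position"].round(4),s["force"].round(1),s["moment"].round(2),s["opening"]*87)
    c=bot.capture("scene");W=cloud(c);f=c["frame"]
    cv2.imwrite(f"pics/{tag}.png",cv2.resize(f[210:350,210:380,::-1],None,fx=4,fy=4,interpolation=cv2.INTER_NEAREST))
    w=W[225:345,220:360].reshape(-1,3)
    R=np.array([[.9929,.1194],[-.1194,.9929]])
    L=(w[:,:2]-[.5672,-.0023])@R.T  # leg frame
    m=(abs(w[:,2]-.08)<.012)&(abs(L[:,0])<.035)&(abs(L[:,1])<.2)
    A=np.c_[L[m],np.ones(m.sum())]
    k=np.ones(len(A),bool)
    for _ in range(5):
        p=np.linalg.lstsq(A[k],w[m][k,2],rcond=None)[0];k=abs(A@p-w[m][:,2])<.004
    print("leg top z",p[2].round(4),"tilt x,y",p[:2].round(4),k.sum())
    for zs in(.12,.14,.16,.18,.2):
        q=(abs(w[:,2]-zs)<.008)&(abs(L[:,0]+.0)<.035)&(abs(L[:,1]-.08)<.05)
        if q.sum()>5: print(zs,q.sum(),"y",np.percentile(L[q,1],[3,97]).round(4))
E
python3 -c "
from h import *
rep('r1')"
```

```text
4.5333 [0.556  0.0997 0.3777] [ 1.8 -4.3 -5.3] [-0.83 -0.46  0.01] 47.83776129145007
leg top z 0.0804 tilt x,y [ 0.0071 -0.0004] 763
0.12 55 y [0.0637 0.1085]
0.14 49 y [0.0668 0.1095]
0.16 56 y [0.0717 0.1117]
0.18 45 y [0.0741 0.1123]
0.2 56 y [0.0787 0.1242]
```

View pics/r1.png

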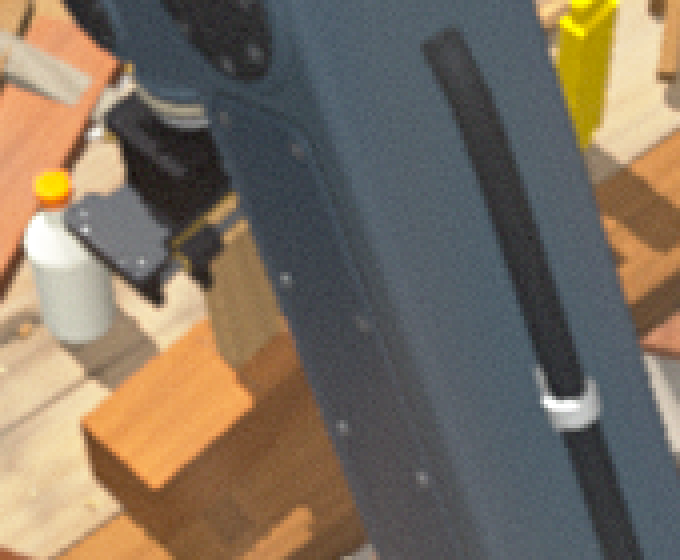

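The rail tips cleanly, the leg is flat and the forces are low. Next is the swing to -4°, rising another 4 mm.

Call:
step_arm([
  [[0.66,0.08,0,0.4,-3.6,0.5,35],[1.32,0.16,0,0.9,-7.1,1.0,35],[1.99,0.24,0,1.3,-10.7,1.5,35],[2.65,0.32,0,1.7,-14.3,2.0,35],[3.31,0.4,0,2.1,-17.8,2.4,35],[3.97,0.48,0,2.6,-21.4,2.8,35],[4.63,0.56,0,3,-25,3.1,35],[5.3,0.63,0,3.4,-28.5,3.4,35],[5.96,0.71,0,3.8,-32.1,3.6,35],[6.62,0.79,0,4.3,-35.7,3.8,35],[7.28,0.87,0,4.7,-39.2,3.9,35],[7.94,0.95,0,5.1,-42.8,4,35]],
])

```text
time_s: 5.58
position: [0.5612, 0.0562, 0.3826]
tcp_rot: [[-0.008, 0.993, 0.119], [0.07, 0.119, -0.99], [-0.998, 0.0, -0.07]]
force: [0.5, -3.3, -15.0]
opening: 0.549
```

```bash
python3 -c "
from h import *
rep('r2')"
```

```text
5.5833 [0.5612 0.0562 0.3826] [  0.5  -3.3 -15. ] [-1.37 -0.19  0.15] 47.80570439789926
leg top z 0.0818 tilt x,y [-0.0005  0.0188] 934
0.12 63 y [0.0564 0.1017]
0.14 63 y [0.0519 0.1011]
0.16 60 y [0.0519 0.0995]
0.18 62 y [0.0504 0.0985]
0.2 65 y [0.0432 0.1039]
```

View pics/r2.png

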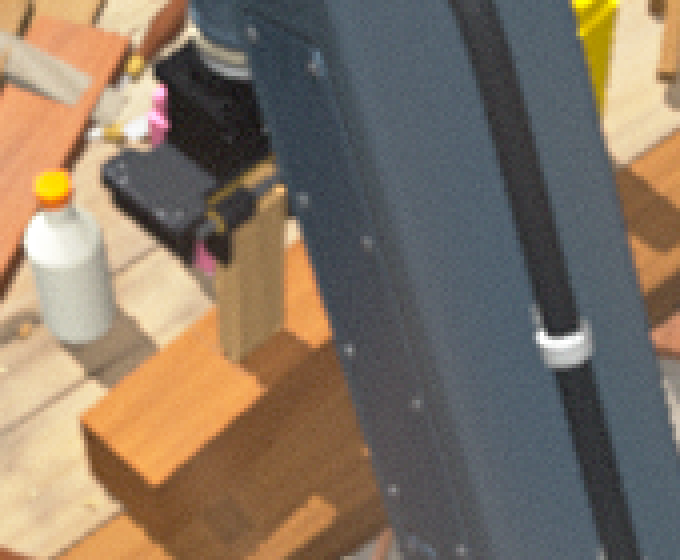

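The leg's far end has been lifted slightly: tilt is about 0.019 rad and the pull is 15 N. The lift was too fast for the rocking, so I'll set it back down first.

Call:
step_arm([
  [[0,0,0,0,0,-1,35],[0,0,0,0,0,-2,35],[0,0,0,0,0,-3,35],[0,0,0,0,0,-4,35],[0,0,0,0,0,-4,35]],
])

```text
time_s: 6.05
position: [0.5613, 0.057, 0.3792]
tcp_rot: [[-0.007, 0.993, 0.119], [0.07, 0.119, -0.99], [-0.998, 0.001, -0.07]]
force: [-0.5, -0.7, -9.1]
opening: 0.544
```

```bash
python3 -c "
from h import *
rep('r3')"
```

```text
6.05 [0.5613 0.057  0.3792] [-0.5 -0.7 -9.1] [-0.86  0.07 -0.01] 47.311089144390984
leg top z 0.0802 tilt x,y [-0.0028 -0.0001] 938
0.12 60 y [0.0577 0.1023]
0.14 64 y [0.0566 0.1013]
0.16 59 y [0.0553 0.0994]
0.18 57 y [0.0543 0.0996]
0.2 67 y [0.044  0.1051]
```

The leg is flat again and the rail has gained about 3 mm. From here I use gentler lifts, about 1 mm per swing.

Call:
step_arm([
  [[-0.74,-0.09,0,-0.5,4,0.3,35],[-1.49,-0.18,0,-1,8,0.6,35],[-2.23,-0.27,0,-1.4,12.1,0.9,35],[-2.98,-0.36,0,-1.9,16.1,1.0,35],[-3.72,-0.45,0,-2.4,20.1,1.2,35],[-4.47,-0.54,0,-2.9,24.1,1.2,35],[-5.21,-0.62,0,-3.4,28.1,1.3,35],[-5.96,-0.71,0,-3.9,32.1,1.2,35],[-6.7,-0.8,0,-4.3,36.2,1.1,35],[-7.45,-0.89,0,-4.8,40.2,1.0,35],[-8.19,-0.98,0,-5.3,44.2,0.8,35],[-8.94,-1.07,0,-5.8,48.2,0.6,35]],
])

```text
time_s: 7.1
position: [0.5554, 0.1057, 0.3792]
tcp_rot: [[0.011, 0.993, 0.118], [-0.086, 0.119, -0.989], [-0.996, 0.001, 0.087]]
force: [-0.6, 1.0, -5.0]
opening: 0.552
```

```bash
python3 -c "
from h import *
rep('r4')"
```

```text
7.1 [0.5554 0.1057 0.3792] [-0.6  1.  -5. ] [0.99 0.16 0.09] 48.0118607823195
leg top z 0.0798 tilt x,y [0.0063 0.0035] 743
0.12 45 y [0.0678 0.1118]
0.14 53 y [0.0715 0.1134]
0.16 48 y [0.0736 0.1147]
0.18 49 y [0.0796 0.1164]
0.2 52 y [0.0841 0.1267]
```

Call:
step_arm([
  [[0.83,0.1,0,0.5,-4.5,0.5,35],[1.65,0.2,0,1.1,-8.9,0.9,35],[2.48,0.3,0,1.6,-13.4,1.3,35],[3.31,0.4,0,2.1,-17.9,1.6,35],[4.14,0.5,0,2.7,-22.3,1.8,35],[4.96,0.6,0,3.2,-26.8,1.9,35],[5.79,0.7,0,3.7,-31.3,2.0,35],[6.62,0.79,0,4.3,-35.7,2.0,35],[7.45,0.89,0,4.8,-40.2,2.0,35],[8.27,0.99,0,5.3,-44.7,1.9,35],[9.1,1.09,0,5.9,-49.1,1.7,35],[9.93,1.19,0,6.4,-53.6,1.5,35]],
])

```text
time_s: 8.15
position: [0.5617, 0.0506, 0.3802]
tcp_rot: [[-0.011, 0.993, 0.119], [0.087, 0.12, -0.989], [-0.996, -0.001, -0.088]]
force: [0.8, 3.0, -12.2]
opening: 0.552
```

```bash
python3 -c "
from h import *
rep('r5')"
```

```text
8.15 [0.5617 0.0506 0.3802] [  0.8   3.  -12.2] [ 0.37 -0.27  0.11] 48.01623174852598
leg top z 0.0801 tilt x,y [0.002 0.001] 994
0.12 56 y [0.0547 0.1019]
0.14 62 y [0.0524 0.0998]
0.16 59 y [0.0523 0.0983]
0.18 60 y [0.0496 0.097 ]
0.2 61 y [0.0387 0.1014]
```

View pics/r5.png

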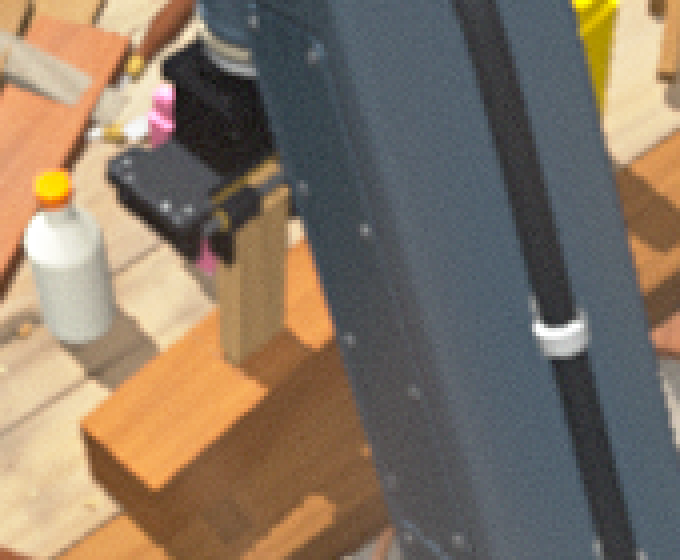

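Leg is flat with about 4.4 mm gained and a 12 N pull, near the 14 N tipping point. The next swing adds only 1 mm.

Call:
step_arm([
  [[-0.83,-0.1,0,-0.5,4.5,0.4,35],[-1.65,-0.2,0,-1.1,8.9,0.8,35],[-2.48,-0.3,0,-1.6,13.4,1.2,35],[-3.31,-0.4,0,-2.1,17.9,1.4,35],[-4.14,-0.5,0,-2.7,22.3,1.6,35],[-4.96,-0.6,0,-3.2,26.8,1.7,35],[-5.79,-0.7,0,-3.7,31.3,1.7,35],[-6.62,-0.79,0,-4.3,35.7,1.7,35],[-7.45,-0.89,0,-4.8,40.2,1.7,35],[-8.27,-0.99,0,-5.3,44.7,1.5,35],[-9.1,-1.09,0,-5.9,49.1,1.3,35],[-9.93,-1.19,0,-6.4,53.6,1.0,35]],
])

```text
time_s: 9.2
position: [0.5553, 0.1055, 0.3818]
tcp_rot: [[0.011, 0.993, 0.119], [-0.087, 0.119, -0.989], [-0.996, 0.0, 0.088]]
force: [-0.2, 0.7, -11.1]
opening: 0.549
```

Call:
step_arm([
  [[0.83,0.1,0,0.5,-4.5,0.5,35],[1.65,0.2,0,1.1,-8.9,0.9,35],[2.48,0.3,0,1.6,-13.4,1.2,35],[3.31,0.4,0,2.1,-17.9,1.5,35],[4.14,0.5,0,2.7,-22.3,1.7,35],[4.96,0.6,0,3.2,-26.8,1.8,35],[5.79,0.7,0,3.7,-31.3,1.8,35],[6.62,0.79,0,4.3,-35.7,1.8,35],[7.45,0.89,0,4.8,-40.2,1.7,35],[8.27,0.99,0,5.3,-44.7,1.6,35],[9.1,1.09,0,5.9,-49.1,1.3,35],[9.93,1.19,0,6.4,-53.6,1.0,35]],
])

```text
time_s: 10.2
position: [0.562, 0.0504, 0.3829]
tcp_rot: [[-0.01, 0.993, 0.119], [0.086, 0.12, -0.989], [-0.996, 0.001, -0.087]]
force: [-0.5, -1.1, -7.2]
opening: 0.551
```

```bash
python3 -c "
from h import *
rep('r6')"
```

```text
10.2 [0.562  0.0504 0.3829] [-0.5 -1.1 -7.2] [-0.57  0.3   0.05] 47.95026360814298
leg top z 0.0803 tilt x,y [-0.0049 -0.0009] 987
0.12 57 y [0.0537 0.1008]
0.14 62 y [0.0526 0.0998]
0.16 67 y [0.0517 0.0982]
0.18 66 y [0.0496 0.0959]
0.2 64 y [0.0381 0.1008]
```

About 7 mm is out and the leg is flat. I'll continue at 1.5 mm per swing.

Call:
step_arm([
  [[-0.83,-0.1,0,-0.5,4.5,0.5,35],[-1.65,-0.2,0,-1.1,8.9,0.9,35],[-2.48,-0.3,0,-1.6,13.4,1.3,35],[-3.31,-0.4,0,-2.1,17.9,1.6,35],[-4.14,-0.5,0,-2.7,22.3,1.8,35],[-4.96,-0.6,0,-3.2,26.8,1.9,35],[-5.79,-0.7,0,-3.7,31.3,2.0,35],[-6.62,-0.79,0,-4.3,35.7,2.0,35],[-7.45,-0.89,0,-4.8,40.2,2.0,35],[-8.27,-0.99,0,-5.3,44.7,1.9,35],[-9.1,-1.09,0,-5.9,49.1,1.7,35],[-9.93,-1.19,0,-6.4,53.6,1.5,35]],
])

```text
time_s: 11.25
position: [0.5553, 0.1056, 0.3839]
tcp_rot: [[0.01, 0.993, 0.118], [-0.087, 0.119, -0.989], [-0.996, -0.0, 0.087]]
force: [-0.2, -0.3, -10.2]
opening: 0.55
```

Call:
step_arm([
  [[0.83,0.1,0,0.5,-4.5,0.5,35],[1.65,0.2,0,1.1,-8.9,0.9,35],[2.48,0.3,0,1.6,-13.4,1.3,35],[3.31,0.4,0,2.1,-17.9,1.6,35],[4.14,0.5,0,2.7,-22.3,1.8,35],[4.96,0.6,0,3.2,-26.8,1.9,35],[5.79,0.7,0,3.7,-31.3,2.0,35],[6.62,0.79,0,4.3,-35.7,2.0,35],[7.45,0.89,0,4.8,-40.2,2.0,35],[8.27,0.99,0,5.3,-44.7,1.9,35],[9.1,1.09,0,5.9,-49.1,1.7,35],[9.93,1.19,0,6.4,-53.6,1.5,35]],
])

```text
time_s: 12.25
position: [0.5619, 0.0505, 0.3855]
tcp_rot: [[-0.01, 0.993, 0.119], [0.086, 0.12, -0.989], [-0.996, 0.0, -0.087]]
force: [-0.1, -0.6, -12.5]
opening: 0.551
```

```bash
python3 -c "
from h import *
rep('r7')"
```

```text
12.25 [0.5619 0.0505 0.3855] [ -0.1  -0.6 -12.5] [-0.87 -0.01  0.06] 47.90516446526925
leg top z 0.0799 tilt x,y [0.0093 0.0019] 997
0.12 59 y [0.0527 0.1022]
0.14 61 y [0.0528 0.0999]
0.16 58 y [0.0526 0.099 ]
0.18 69 y [0.0508 0.0967]
0.2 60 y [0.0427 0.0972]
```

View pics/r7.png

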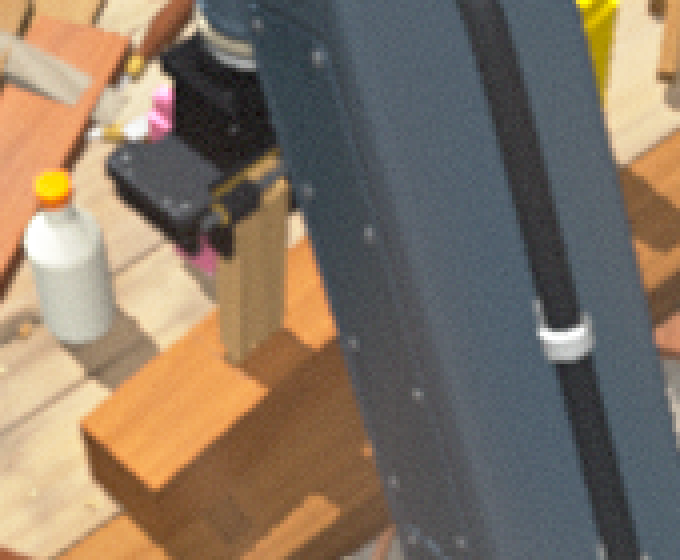

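The rail's foot hardly seems to move in the picture, so I'll check whether it is slipping in the pads.

Run:
```python
from h import *
c=bot.capture("wrist");cv2.imwrite("pics/w3.png",c["frame"][:,:,::-1])
z=c["range_z"]
s=bot.read_state()
R=np.array(s["tcp_rot"]);W=cloud(c);T=(W-s["position"])@R
print(T[300:420:6,327].round(4))
cv2.imwrite("pics/s3.png",cv2.resize(bot.capture("scene")["frame"][240:310,240:300,::-1],None,fx=8,fy=8,interpolation=cv2.INTER_NEAREST))
```

```text
[[ 0.1624  0.0113 -0.0008]
 [ 0.1579  0.0109 -0.0008]
 [ 0.1532  0.0108 -0.0008]
 [ 0.1483  0.011  -0.0008]
 [ 0.1475  0.0089 -0.0008]
 [ 0.1469  0.0068 -0.0008]
 [ 0.0986  0.0338 -0.0007]
 [ 0.0972  0.0331 -0.0007]
 [ 0.095   0.0329 -0.0007]
 [ 0.0945  0.0318 -0.0007]
 [ 0.0936  0.0308 -0.0007]
 [ 0.0946  0.0285 -0.0007]
 [ 0.125   0.0047 -0.0008]
 [ 0.1231  0.0038 -0.0008]
 [ 0.1231  0.0017 -0.0008]
 [ 0.1234 -0.0009 -0.0008]
 [ 0.1235 -0.0032 -0.0008]
 [ 0.6487 -0.4483 -0.0013]
 [ 0.0854  0.0251 -0.0007]
 [ 0.0849  0.0241 -0.0007]]
```

View pics/w3.png

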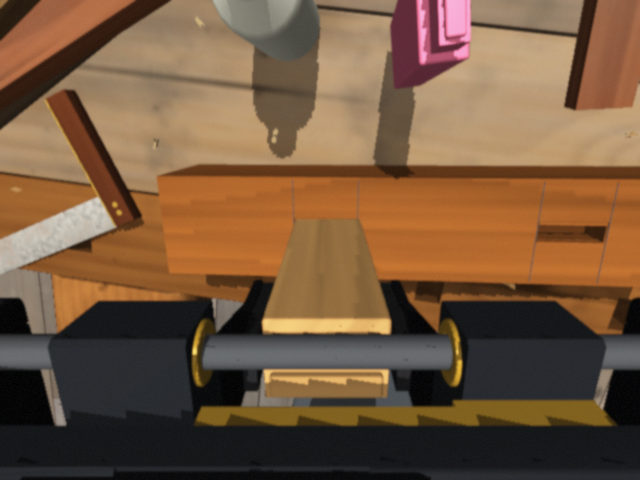

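View pics/s3.png

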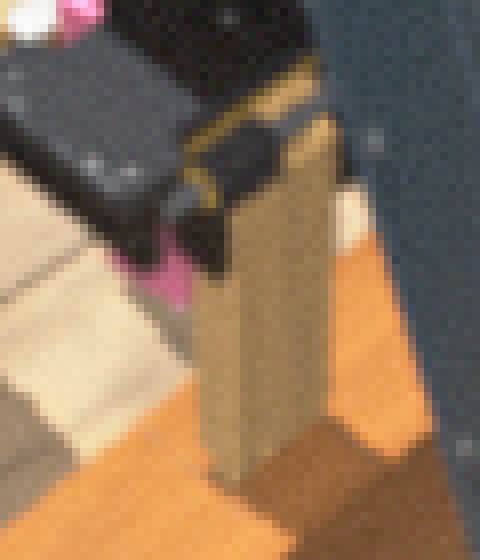

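No slip: the upper shoulder sits 147 mm ahead of the TCP, as it did at the grip. The rail's lower shoulder is therefore about 9.5 mm above the leg. Continuing.

Call:
step_arm([
  [[-0.83,-0.1,0,-0.5,4.5,0.5,35],[-1.65,-0.2,0,-1.1,8.9,0.9,35],[-2.48,-0.3,0,-1.6,13.4,1.3,35],[-3.31,-0.4,0,-2.1,17.9,1.6,35],[-4.14,-0.5,0,-2.7,22.3,1.8,35],[-4.96,-0.6,0,-3.2,26.8,1.9,35],[-5.79,-0.7,0,-3.7,31.3,2.0,35],[-6.62,-0.79,0,-4.3,35.7,2.0,35],[-7.45,-0.89,0,-4.8,40.2,2.0,35],[-8.27,-0.99,0,-5.3,44.7,1.9,35],[-9.1,-1.09,0,-5.9,49.1,1.7,35],[-9.93,-1.19,0,-6.4,53.6,1.5,35]],
])

```text
time_s: 13.4
position: [0.5552, 0.1059, 0.3872]
tcp_rot: [[0.01, 0.993, 0.118], [-0.086, 0.119, -0.989], [-0.996, 0.0, 0.086]]
force: [-0.7, 0.8, -11.6]
opening: 0.549
```

Call:
step_arm([
  [[0.83,0.1,0,0.5,-4.5,0.5,35],[1.65,0.2,0,1.1,-8.9,0.9,35],[2.48,0.3,0,1.6,-13.4,1.3,35],[3.31,0.4,0,2.1,-17.9,1.6,35],[4.14,0.5,0,2.7,-22.3,1.8,35],[4.96,0.6,0,3.2,-26.8,1.9,35],[5.79,0.7,0,3.7,-31.3,2.0,35],[6.62,0.79,0,4.3,-35.7,2.0,35],[7.45,0.89,0,4.8,-40.2,2.0,35],[8.27,0.99,0,5.3,-44.7,1.9,35],[9.1,1.09,0,5.9,-49.1,1.7,35],[9.93,1.19,0,6.4,-53.6,1.5,35]],
])

```text
time_s: 14.4
position: [0.562, 0.0503, 0.3888]
tcp_rot: [[-0.01, 0.993, 0.119], [0.086, 0.12, -0.989], [-0.996, 0.0, -0.086]]
force: [0.1, 0.7, -10.7]
opening: 0.553
```

```bash
python3 -c "
from h import *
rep('r8')"
```

```text
14.4 [0.562  0.0503 0.3888] [  0.1   0.7 -10.7] [-0.5   0.11  0.02] 48.07229746242132
leg top z 0.0799 tilt x,y [0.0026 0.0005] 1034
0.12 60 y [0.0558 0.1011]
0.14 58 y [0.0511 0.0992]
0.16 58 y [0.0511 0.0982]
0.18 66 y [0.0503 0.0968]
0.2 63 y [0.0398 0.0949]
```

About 13 mm is out and the leg is still flat. More swings.

Call:
step_arm([
  [[-0.83,-0.1,0,-0.5,4.5,0.5,35],[-1.65,-0.2,0,-1.1,8.9,0.9,35],[-2.48,-0.3,0,-1.6,13.4,1.3,35],[-3.31,-0.4,0,-2.1,17.9,1.6,35],[-4.14,-0.5,0,-2.7,22.3,1.8,35],[-4.96,-0.6,0,-3.2,26.8,1.9,35],[-5.79,-0.7,0,-3.7,31.3,2.0,35],[-6.62,-0.79,0,-4.3,35.7,2.0,35],[-7.45,-0.89,0,-4.8,40.2,2.0,35],[-8.27,-0.99,0,-5.3,44.7,1.9,35],[-9.1,-1.09,0,-5.9,49.1,1.7,35],[-9.93,-1.19,0,-6.4,53.6,1.5,35]],
])

```text
time_s: 15.45
position: [0.5553, 0.1058, 0.3905]
tcp_rot: [[0.011, 0.993, 0.118], [-0.086, 0.119, -0.989], [-0.996, 0.001, 0.087]]
force: [-0.8, 1.3, -8.1]
opening: 0.547
```

Call:
step_arm([
  [[0.83,0.1,0,0.5,-4.5,0.5,35],[1.65,0.2,0,1.1,-8.9,0.9,35],[2.48,0.3,0,1.6,-13.4,1.3,35],[3.31,0.4,0,2.1,-17.9,1.6,35],[4.14,0.5,0,2.7,-22.3,1.8,35],[4.96,0.6,0,3.2,-26.8,1.9,35],[5.79,0.7,0,3.7,-31.3,2.0,35],[6.62,0.79,0,4.3,-35.7,2.0,35],[7.45,0.89,0,4.8,-40.2,2.0,35],[8.27,0.99,0,5.3,-44.7,1.9,35],[9.1,1.09,0,5.9,-49.1,1.7,35],[9.93,1.19,0,6.4,-53.6,1.5,35]],
])

```text
time_s: 16.45
position: [0.5622, 0.0506, 0.3921]
tcp_rot: [[-0.009, 0.993, 0.119], [0.087, 0.119, -0.989], [-0.996, 0.002, -0.088]]
force: [-0.3, -1.0, 1.0]
opening: 0.55
```

Call:
step_arm([
  [[-0.83,-0.1,0,-0.5,4.5,0.5,35],[-1.65,-0.2,0,-1.1,8.9,0.9,35],[-2.48,-0.3,0,-1.6,13.4,1.3,35],[-3.31,-0.4,0,-2.1,17.9,1.6,35],[-4.14,-0.5,0,-2.7,22.3,1.8,35],[-4.96,-0.6,0,-3.2,26.8,1.9,35],[-5.79,-0.7,0,-3.7,31.3,2.0,35],[-6.62,-0.79,0,-4.3,35.7,2.0,35],[-7.45,-0.89,0,-4.8,40.2,2.0,35],[-8.27,-0.99,0,-5.3,44.7,1.9,35],[-9.1,-1.09,0,-5.9,49.1,1.7,35],[-9.93,-1.19,0,-6.4,53.6,1.5,35]],
])

```text
time_s: 17.45
position: [0.5554, 0.1053, 0.3931]
tcp_rot: [[0.011, 0.993, 0.119], [-0.088, 0.119, -0.989], [-0.996, 0.0, 0.089]]
force: [0.7, 0.6, -2.2]
opening: 0.548
```

Call:
step_arm([
  [[0.83,0.1,0,0.5,-4.5,0.5,35],[1.65,0.2,0,1.1,-8.9,0.9,35],[2.48,0.3,0,1.6,-13.4,1.3,35],[3.31,0.4,0,2.1,-17.9,1.6,35],[4.14,0.5,0,2.7,-22.3,1.8,35],[4.96,0.6,0,3.2,-26.8,1.9,35],[5.79,0.7,0,3.7,-31.3,2.0,35],[6.62,0.79,0,4.3,-35.7,2.0,35],[7.45,0.89,0,4.8,-40.2,2.0,35],[8.27,0.99,0,5.3,-44.7,1.9,35],[9.1,1.09,0,5.9,-49.1,1.7,35],[9.93,1.19,0,6.4,-53.6,1.5,35]],
])

```text
time_s: 18.45
position: [0.5619, 0.0508, 0.3946]
tcp_rot: [[-0.01, 0.993, 0.119], [0.088, 0.119, -0.989], [-0.996, 0.0, -0.088]]
force: [-0.3, -0.2, -1.1]
opening: 0.547
```

```bash
python3 -c "
from h import *
rep('r9')"
```

```text
18.45 [0.5619 0.0508 0.3946] [-0.3 -0.2 -1.1] [-0.05 -0.02  0.04] 47.54634758733313
leg top z 0.08 tilt x,y [-0.0028  0.0022] 1013
0.12 57 y [0.059  0.1035]
0.14 59 y [0.0565 0.102 ]
0.16 68 y [0.0529 0.0998]
0.18 63 y [0.0526 0.0984]
0.2 64 y [0.0496 0.0969]
```

View pics/r9.png

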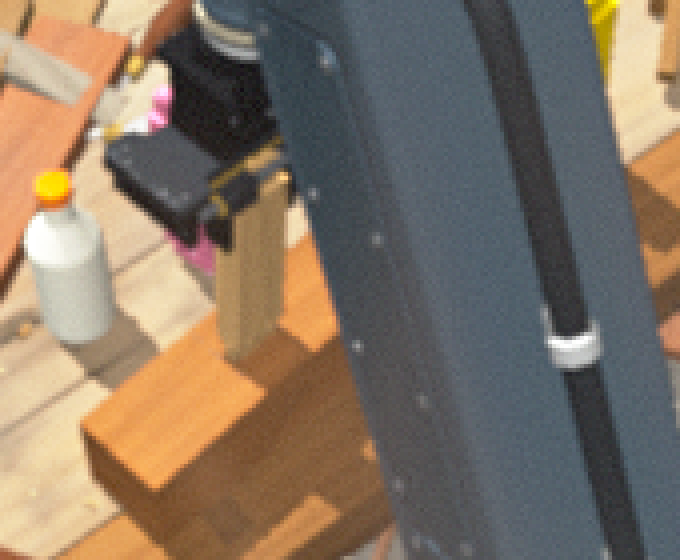

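The tenon is free (force about 1 N). Next I bring the rail upright and lift it until the tenon end is about 20 mm clear.

Call:
step_arm([
  [[-0.83,-0.1,0,-0.5,4.5,0.5,35],[-1.65,-0.2,0,-1.1,8.9,0.9,35],[-2.48,-0.3,0,-1.6,13.4,1.3,35],[-3.31,-0.4,0,-2.1,17.9,1.6,35],[-4.14,-0.5,0,-2.7,22.3,1.8,35],[-4.97,-0.6,0,-3.2,26.8,2,35],[-4.97,-0.6,0,-3.2,26.8,4,35],[-4.97,-0.6,0,-3.2,26.8,6,35],[-4.97,-0.6,0,-3.2,26.8,8,35]],
])

```text
time_s: 19.25
position: [0.5586, 0.0782, 0.4029]
tcp_rot: [[0.0, 0.993, 0.12], [-0.0, 0.12, -0.993], [-1.0, 0.0, 0.0]]
force: [-0.3, -0.9, -1.8]
opening: 0.549
```

Call:
step_arm([
  [[0,0,0,0,0,2,35],[0,0,0,0,0,4,35],[0,0,0,0,0,6,35],[0,0,0,0,0,8,35],[0,0,0,0,0,10,35],[0,0,0,0,0,12,35],[0,0,0,0,0,14,35],[0,0,0,0,0,16,35],[0,0,0,0,0,18,35],[0,0,0,0,0,18,35],[0,0,0,0,0,18,35],[0,0,0,0,0,18,35]],
])

```text
time_s: 20.25
position: [0.5586, 0.0781, 0.4206]
tcp_rot: [[0.0, 0.993, 0.119], [-0.0, 0.119, -0.993], [-1.0, -0.0, 0.0]]
force: [-0.9, -0.2, -1.4]
opening: 0.548
```

Run:
```python
from h import *
rep('r10')
c=bot.capture("wrist");cv2.imwrite("pics/w4.png",c["frame"][:,:,::-1])
s=bot.read_state();R=np.array(s["tcp_rot"]);T=(cloud(c)-s["position"])@R
print(R.round(3).tolist());print(T[300:420:6,327].round(4).tolist());print(abs(s["qvel"]).max())
```

```text
20.25 [0.5586 0.0781 0.4206] [-0.9 -0.2 -1.4] [ 0.03 -0.02  0.01] 47.71926071722585
leg top z 0.0802 tilt x,y [-0.0133 -0.0008] 1023
0.12 22 y [0.0637 0.1048]
0.14 57 y [0.0617 0.1056]
0.16 67 y [0.0594 0.1057]
0.18 61 y [0.0595 0.1062]
0.2 61 y [0.0614 0.1059]
[[-0.0, 0.993, 0.119], [-0.0, 0.119, -0.993], [-1.0, -0.0, 0.0]]
[[0.1628, 0.011, -0.0009], [0.1581, 0.0107, -0.0009], [0.1525, 0.011, -0.0009], [0.1477, 0.0112, -0.0009], [0.1467, 0.0093, -0.0009], [0.1468, 0.0067, -0.0009], [0.0979, 0.0341, -0.001], [0.0971, 0.033, -0.001], [0.0953, 0.0326, -0.001], [0.0949, 0.0313, -0.001], [0.0941, 0.0303, -0.001], [0.095, 0.0282, -0.001], [0.1259, 0.0039, -0.001], [0.1236, 0.0033, -0.001], [0.1229, 0.0016, -0.001], [0.1235, -0.001, -0.001], [0.1227, -0.0027, -0.001], [0.6528, -0.452, -0.001], [0.0859, 0.0245, -0.001], [0.0841, 0.0246, -0.001]]
0.0994087339939068
```

View pics/r10.png

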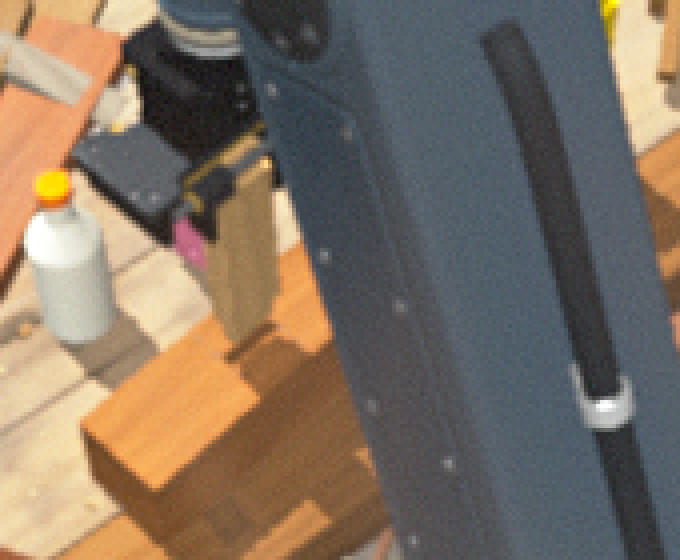

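View pics/w4.png

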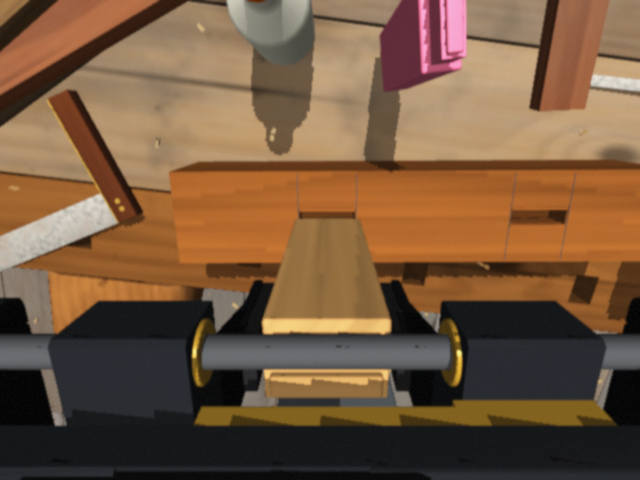

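Rail is upright and the tenon end is about 19.5 mm above the mortise mouth, which is now visible behind it at about (327,215). The leg is flat, so I'm handing in.

```bash
python3 -c "
from rig import bot
print(bot.hand_in());print(bot.read_state()['position'])"
```

```text
the job is handed in; nothing more can be done
None
the job is handed in; nothing more can be done
```

The tenon is free. I rocked the rail about ±4–5° along the leg with a 30 N grip, easing it up 1–1.5 mm on most swings, and handed the job in at about 20 s. No verdict was given.

**Last checks:**
- The rail is held upright over its mortise, with the tenon end about 19.5 mm above the mouth.
- The wrist force is about 1.5 N, which is just the rail's weight.
- The rail has not slipped in the pads.
- The leg top is at 80 mm, with its tilt along the length under 0.001 rad. Tilt across its width read -0.013 rad, within the scatter of that fit on a narrow strip (±0.01 earlier).
- The bottle and try square looked unmoved in the last pictures. I did not measure any of the bystanders, and the chisel and spare leg were not checked after the start.

**One thing went wrong:** my second swing rose too fast. The pull reached 15 N and the mortise end of the leg came up slightly, to about 0.019 rad (the limit is 0.05). I set it back down flat straight away and eased more gently after that.

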